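Seat the matching radius gauge on the round end of a strap pattern

ROBOT

A 7-joint arm with a two-finger parallel gripper is mounted at the origin on the work surface. World frame = base frame: x ahead of the robot, y to its left, z up, the work surface at z = 0. Lengths are in m, angles in rad, forces in N, time in s.
With the tool pointing down it reaches from about 0.4 to 0.85 m from the base axis. Payload 4.5 kg.
Tool frame: the origin (TCP) lies on the centre line of the jaws, within the pads' length; the fingertips stand 19 mm ahead of it and the grasp point (between the pads) is the TCP; z points along the fingers, y is the line along which they close (so a half turn about z gives the same grasp; the last joint's range is limited). The gripper opens to 85 mm and grips with 20 to 120 N. Pads are 22 mm wide; open, the fingers measure 114 mm over their backs; the gripper's body (76 mm by 85 mm) begins 54 mm behind the grasp point. The pads swing forward as they close: fully open they stand 13 mm farther back than shut.
Start: joints at [-1.133, 0.689, -0.195, 1.565, 0.157, 0.902, -0.215], TCP at [0.246, 0.575, 0.25] pointing down, gripper open.
Joint ranges: [-3.01, 3.01], [-0.46, 2.08], [-1.47, 1.51], [0.13, 2.56], [-1, 4.14], [0.04, 2.09], [-2.66, 2.66]. Speed limits (rad/s): [2.57, 2.57, 3.14, 3.14, 3.14, 3.14, 3.14].

INTERFACE

Orientations are given as a unit quaternion [x, y, z, w].
In Python, from bench import env, cams, models gives the robot as it stands.
- The arm moves only by the shell command python3 -m inch 'ROWS' [OPENING]. ROWS is JSON, one flat list of numbers, 6 for each row, row after row: the shift along the tool's x, y, z normalised to -1 to 1, where 1 is 4 cm, then the turn, a rotation vector about the tool's x, y, z normalised to -1 to 1, where 1 is 8 degrees. In form: [x, y, z, ax, ay, az, x, y, z, ax, ay, az, ...]. A call has 1 to 10 rows; each row shifts and turns the commanded pose from where the row before left it, along the tool's axes as they then stand; what a row does not reach is not made up. A row lasts 1/10 s, in which the tool goes at most 50 mm and 8.59 degrees, less where a joint would pass 70% of its speed; a pose out of reach is approached as far as the arm can. A call with a number of a shift or a turn outside -1 to 1 is refused whole. A call with a gripper value outside its range is refused whole. OPENING is the closure, from 0 (fully open) to 1 (shut), set as the call begins (- or left out, the last holds). The fingers move at their own pace and stop on an object; the grip force is fixed at half the most. Time passes only in rows, so rows that do not move let the fingers close. It gives the time, the measured TCP pose, the force, the opening and the grip force at its end, in the units of the state.
- env.get_obs(): the state, without advancing time (a new reading comes with each control period).
- cams.snapshot(name): name is "scene" or "top" or "wrist"; returns a dict with "color" (384x512x3 uint8, red, green, blue), "camera_matrix" (3x3 intrinsics, pixels), "R" (3x3) and "t" (3): a world point X has camera coordinates R X + t. Camera axes: x right, y down, z forward; pixel columns grow to the right and rows downward; lengths in m; the calibration is good to about 2 mm. A picture is of the moment at which its call begins. There is no depth.
- env.hand_in(): hands the job in; it is judged then, once.
Trained networks look in a picture, given as the dict that the camera call returned (one of the last four; its "shot" number tells which), for a name from the list of things; names that differ only in an ending like _2 or _b are one class to them, and where a whole thing is asked for, a point or a joint stands for the part that bears it (a point fixed in the world has none). Each returns a list of dicts, best first, with "p" (0 to 1); they miss things now and then, are a little off and sometimes report something else, mostly with a low value. They report only what shows in the picture. A call takes as long as a camera call. They do not tell look-alikes from the thing itself.
- models.outline_of(label, picture): "mask" (384x512 bool, what is visible of it) and "at" ([row, column] in pixels, amid what is visible of it).
The state is a dict: "t": time; "joint_positions": joint angles; "joint_velocities": joint speeds; "tau": joint torques, N m; "ee_pos": TCP position; "tcp_rot": TCP orientation; "wrist_force": force on the tool from outside, world axes, zero at the start; "wrist_torque": the same for the moment, N m; "gripper_width": finger opening in m; "grip_force": force on a finger pad.
Only numpy, scipy, OpenCV 4.12 (cv2) and the standard library are available. Lean on these libraries where they do the work, as an engineer would, in place of code of your own. Each camera call takes 0.05 s, during which the arm holds its last target. There are 200 camera calls.

TASK

On the cutting mat a plywood strap pattern with one rounded end is fixed down, with three brass radius gauges lying about it. Pick up the gauge whose hollow matches that rounded end, lay it flat on the bench and press its hollow up against the round end, holding it there for a moment, then let go and leave it seated flat against the curve. Leave the other two gauges where they lie.

Things in the scene. Friction and masses are not known exactly. Their poses are not given: they have to be found in the camera images.
- pattern: Plywood strap pattern fixed to the bench, 12 mm thick, 72 mm wide, one end a half circle of radius 36 mm, the other square. Origin: centre of the half circle, at bench level. x axis: along the pattern towards the square end, 130 mm from the origin; the tip of the round end is at x = -36 mm. z up.
- gauge_a: Loose brass plate 8 mm thick, 100 wide (y), 0.2 to 0.4 kg, with a wide hollow of radius 37 mm in front: fits the pattern. Origin: centre of that arc, at the underside; x points out of the hollow; horns end at x = -21, back edge at -85 mm. Upright wooden grip bar on top: 14 mm thick (x), 50 long (y), from 8 to 50 mm high, centred at x = -60 mm, y = 0.
- gauge_b: Loose brass plate 8 mm thick, 100 wide (y), 0.2 to 0.4 kg, with a narrow hollow of radius 21 mm in front. Origin: centre of that arc, at the underside; x points out of the hollow; horns end at x = -7, back edge at -85 mm. Upright wooden grip bar on top: 14 mm thick (x), 50 long (y), from 8 to 50 mm high, centred at x = -60 mm, y = 0.
- gauge_c: Loose brass plate 8 mm thick, 100 wide (y), 0.2 to 0.4 kg, with a round nose of radius 36 mm in front instead of a hollow. Origin: centre of the nose's circle, at the underside; x points out through the nose; back edge at -85 mm. Upright wooden grip bar on top: 14 mm thick (x), 50 long (y), from 8 to 50 mm high, centred at x = -60 mm, y = 0.
Not all that is in view belongs to the job. Leave any pink or turquoise look-alike of the gauge_a alone.

How it is judged:
On the way:
1. the wide-hollow gauge is pressed against the round end of the pattern (contact force between gauge_a and pattern above 0.3 N and horizontal distance between gauge_a and pattern below 0.01 m), for 0.05 s.
At the end, for the whole second after the job is handed in: The gauge with the wide hollow (gauge_a) lies flat on the bench (underside within 6 mm of it, tilt under 0.1 rad), released and at rest, with its arc centre within 10 mm of the centre of the pattern's round end; the other two gauges are within 30 mm of where they started (horizontal distance between gauge_a and pattern below 0.01 m and height (world z) of gauge_a below 0.006 m and angle between gauge_a's own z axis and vertical below 0.1 rad and linear speed of gauge_a below 0.02 m/s and distance of each of gauge_b, gauge_c from where it was at the start of the episode below 0.03 m); the robot touches nothing.
It also fails if it takes over 35 s, if anything falls off the work surface, if the arm or the gripper's body presses on something with over 40 N, if the wrist force passes 120 N, or if a joint passes its speed limit or range.

## Working session

There is one attempt and no reset: what is moved stays moved. The work goes in short steps, Python scripts to look and compute and a shell command to move; the robot and the scene stay as the last step left them, time stands still between calls to the robot, and variables do not carry over. Pictures are saved under pics/ and viewed, at most 10 in all, crops included, and the job is handed in when it is done.

```bash
mkdir -p pics; ls
python3 - <<'E'
from bench import env,cams,models
import cv2,numpy as np
ims=[]
for n in ("top","scene"):
    s=cams.snapshot(n); ims.append(s["color"])
    for l in ("pattern","gauge_a","gauge_b","gauge_c"):
        print(n,l,[(round(d["p"],2),np.round(d["at"]).tolist(),int(d["mask"].sum())) for d in models.outline_of(l,s)])
    print(s["camera_matrix"].tolist(),s["R"].tolist(),s["t"].tolist())
    cv2.imwrite(f"pics/{n}0.png",cv2.resize(s["color"],(800,600),interpolation=cv2.INTER_CUBIC)[...,::-1])
o=env.get_obs();print(o)
E
```

```text
pics
top pattern [(0.66, [151.0, 230.0], 1113)]
top gauge_a [(0.85, [163.0, 156.0], 708), (0.83, [228.0, 270.0], 590), (0.82, [176.0, 362.0], 669), (0.78, [208.0, 321.0], 646), (0.75, [224.0, 363.0], 632), (0.65, [210.0, 159.0], 999)]
top gauge_b [(0.85, [163.0, 156.0], 708), (0.83, [228.0, 270.0], 590), (0.82, [176.0, 362.0], 669), (0.78, [208.0, 321.0], 646), (0.75, [224.0, 363.0], 632), (0.65, [210.0, 159.0], 999)]
top gauge_c [(0.85, [163.0, 156.0], 708), (0.83, [228.0, 270.0], 590), (0.82, [176.0, 362.0], 669), (0.78, [208.0, 321.0], 646), (0.75, [224.0, 363.0], 632), (0.65, [210.0, 159.0], 999)]
[[437.1216355642841, 0.0, 253.37516276319334], [0.0, 437.1216355642841, 186.25350787358866], [0.0, 0.0, 1.0]] [[-0.011772892336534314, -0.9997575214386637, -0.018609065878000042], [-0.9832418233583027, 0.014960331868649965, -0.1816912360831434], [0.18192557765491102, 0.01615818050398085, -0.9831795346719375]] [-0.051296836136397905, 0.5509729119953638, 1.2583388221514915]
scene pattern [(0.67, [218.0, 300.0], 1193)]
scene gauge_a [(0.91, [195.0, 192.0], 595), (0.89, [233.0, 146.0], 729)
[... 926 characters left out ...]
 , -0.19463792,  1.56533511,  0.15731047,
        0.90251248, -0.21508708]), 'joint_velocities': array([ 9.26166140e-04,  6.79618940e-05,  1.43891735e-04, -5.20164008e-05,
        1.17268639e-03, -1.14948425e-03, -8.10233549e-04]), 'tau': array([-5.38381319e-04, -5.39135313e+01, -1.26595493e+00, -1.58732843e+01,
        9.86443483e-03,  2.49776524e-03,  2.06406565e-05]), 'ee_pos': array([0.24552995, 0.57474681, 0.25027881]), 'tcp_rot': array([ 2.00492583e-01,  9.79695220e-01, -5.46003554e-06, -1.26144285e-05]), 'wrist_force': array([ 0.40551078, -0.11125114,  0.68068875]), 'wrist_torque': array([ 0.06042216, -0.07835834, -0.03037675]), 'grip_force': 0.0, 'gripper_width': 0.08520047920749893}
```

View pics/top0.png

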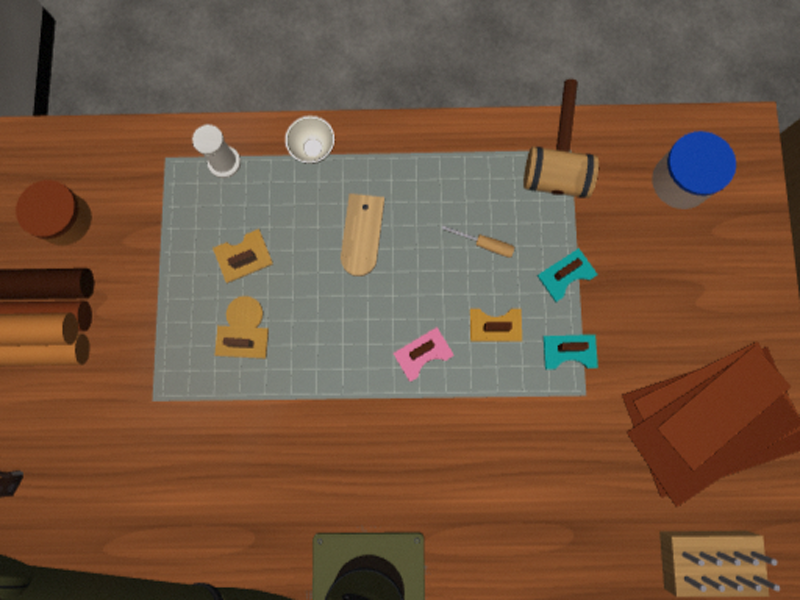

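The top view shows six gauge-shaped things, in picture pixels (800x600):
- brass, narrow hollow (242,256)
- brass, nose (242,330)
- brass, wide hollow (497,325)
- pink (423,353)
- turquoise (568,273) and (571,350)

The brass one at (497,325) fits the description. The pattern's round end is at (357,275), facing the robot. I'll check this in a crop and fit the poses.

```bash
cat > h.py <<'E'
import numpy as np,cv2
from scipy.optimize import minimize
def proj(s,P):
    c=np.asarray(P)@np.array(s["R"]).T+s["t"]; q=c@np.array(s["camera_matrix"]).T
    return q[:,:2]/q[:,2:]
def arc(r,a0,a1): 
    a=np.linspace(a0,a1,30); return np.c_[r*np.cos(a),r*np.sin(a)]
aa=np.arccos(-21/37.)
GA=np.vstack([[[-21,50],[-85,50],[-85,-50],[-21,-50]],arc(37,2*np.pi-aa,aa)])/1e3
PT=np.vstack([[[130,-36],[130,36]],arc(36,np.pi/2,3*np.pi/2)])/1e3
BAR=np.array([[-67,-25],[-53,-25],[-53,25],[-67,25]])/1e3
def solids(kind): return [(GA,0,.008),(BAR,.008,.05)] if kind=="a" else [(PT,0,.012)]
def w(p,xy,z):
    c,s=np.cos(p[2]),np.sin(p[2]); return np.c_[xy@np.array([[c,s],[-s,c]])+p[:2],np.full(len(xy),z)]
def render(s,kind,p,ss=4):
    m=np.zeros((384*ss,512*ss),np.uint8)
    for poly,z0,z1 in solids(kind):
        lo,hi=proj(s,w(p,poly,z0)),proj(s,w(p,poly,z1))
        f=lambda q:np.round((np.asarray(q)+.5)*ss*16-8).astype(np.int32)
        for q in (lo,hi): cv2.fillPoly(m,[f(q)],255,shift=4)
        for i in range(len(poly)):
            j=(i+1)%len(poly); cv2.fillConvexPoly(m,cv2.convexHull(f([lo[i],lo[j],hi[j],hi[i]])),255,shift=4)
    return cv2.resize(m,(512,384),interpolation=cv2.INTER_AREA)/255.
def fit(s,kind,mask,p0):
    ys,xs=np.where(mask); m=mask.astype(float)
    c=lambda p:np.abs(render(s,kind,p)-m).sum()/m.sum()
    best=None
    for d in (-.15,0,.15):
        x0=np.array(p0)+[0,0,d]
        sim=np.vstack([x0]+[x0+v for v in ([.015,0,0],[0,.015,0],[0,0,.15])])
        r=minimize(c,x0,method="Nelder-Mead",options=dict(initial_simplex=sim,xatol=2e-4,fatol=1e-4,maxiter=200))
        if best is None or r.fun<best.fun: best=r
    return best.x,best.fun
def back(s,px,z):
    R=np.array(s["R"]);d=R.T@np.linalg.inv(s["camera_matrix"])@[px[0],px[1],1.];o=-R.T@np.array(s["t"])
    return o+d*(z-o[2])/d[2]
E
python3 - <<'E'
from bench import cams,models
from h import *
s=cams.snapshot("top"); t=cams.snapshot("scene")
def pick(L,px): return min(L,key=lambda d:np.hypot(d["at"][0]-px[1],d["at"][1]-px[0]))
LA=models.outline_of("gauge_a",s);LP=models.outline_of("pattern",s)
TA=models.outline_of("gauge_a",t);TP=models.outline_of("pattern",t)
ga=pick(LA,(321,208)); g=back(s,ga["at"][::-1],.01); print("gauge at",g)
p0=[g[0]+.055,g[1],0.]
a,e=fit(s,"a",ga["mask"],p0);print("top a",a,e)
pp=back(s,LP[0]["at"][::-1],.012); p,e=fit(s,"pattern" ,LP[0]["mask"],[pp[0]-.047,pp[1],0.]);print("top p",p,e)
q=proj(t,[[*g[:2],.01]])[0]; ta=pick(TA,q);print(q,ta["at"])
a2,e=fit(t,"a",ta["mask"],a);print("scene a",a2,e)
p2,e=fit(t,"pattern",TP[0]["mask"],p);print("scene p",p2,e)
im=cv2.resize(s["color"][120:250,120:390],None,fx=2.9,fy=2.9,interpolation=cv2.INTER_CUBIC)
for k,x in (("a",a),("p",p)):
    poly,z=(GA,.008) if k=="a" else (PT,.012)
    cv2.polylines(im,[np.int32((proj(s,w(x,poly,z))+.5-[120,120])*2.9)],True,(255,0,0),1)
cv2.imwrite("pics/crop1.png",im[...,::-1])
E
```

```text
gauge at [ 0.48631559 -0.25158543  0.01      ]
top a [ 0.54152924 -0.25363384 -0.03062481] 0.12220493135525815
top p [ 0.6275907   0.01606662 -0.10714989] 0.08500235584067269
[191.91095959 192.80883091] [195.5, 193.1]
scene a [ 0.54310892 -0.25117948 -0.02037884] 0.05922558297767056
scene p [ 0.62719681  0.0178205  -0.12614417] 0.0344145431451933
```

View pics/crop1.png

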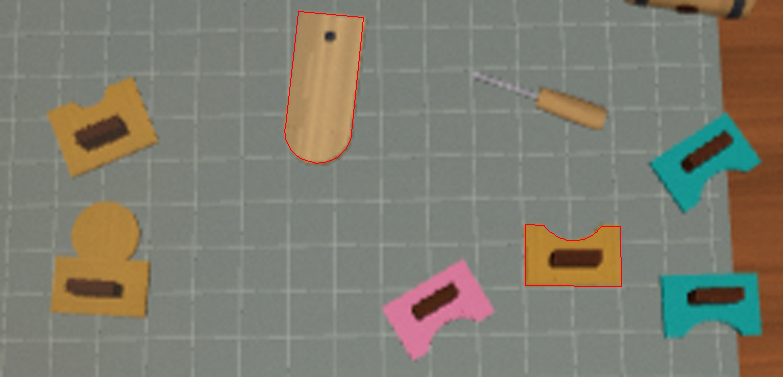

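Crop: the brass gauge at crop (573,257) has the wide hollow (61 mm across) and its outline fits, so it is gauge_a. The brass one at (105,130) has a narrow hollow. The pattern outline fits as well. I'm using gauge_a at (0.542, -0.2525, yaw -0.025) and the pattern at (0.6275, 0.017, yaw -0.12); both sit within reach.

```bash
python3 -m inch '[-0.74,-0.43,0,0,0,0,-0.74,-0.43,0,0,0,0,-0.74,-0.43,0,0,0,0,-0.74,-0.43,0,0,0,0,-0.74,-0.43,0,0,0,0,-0.74,-0.43,0,0,0,0,-0.74,-0.43,0,0,0,0,-0.74,-0.43,0,0,0,0,-0.74,-0.43,0,0,0,0,-0.74,-0.43,0,0,0,0]' 0
python3 -m inch '[0,0,0,0,0,0.95,0,0,0,0,0,0.95,0,0,0,0,0,0.95,0,0,0,0,0,0.95,0,0,0,0,0,0.95,0,0,0,0,0,0.95,0,0,0,0,0,0.95,0,0,0,0,0,0.95,0,0,0,0,0,0.95,0,0,0,0,0,0]'
```

```text
t: 1.8
ee_pos: [0.451, 0.2992, 0.2505]
tcp_rot: [0.201, 0.98, 0.0, 0.0]
wrist_force: [-0.2, 0.3, 0.5]
gripper_width: 0.0856
grip_force: 0.0
t: 2.8
ee_pos: [0.4501, 0.3005, 0.2504]
tcp_rot: [0.717, 0.698, 0.0, 0.0]
wrist_force: [0.5, -0.7, -0.0]
gripper_width: 0.0854
grip_force: 0.0
```

```bash
python3 -m inch '[-0.92,0.08,0.17,0,0,0,-0.92,0.08,0.17,0,0,0,-0.92,0.08,0.17,0,0,0,-0.92,0.08,0.17,0,0,0,-0.92,0.08,0.17,0,0,0,-0.92,0.08,0.17,0,0,0,-0.92,0.08,0.17,0,0,0,-0.92,0.08,0.17,0,0,0,-0.92,0.08,0.17,0,0,0,-0.92,0.08,0.17,0,0,0]'
python3 -m inch '[-0.92,0.08,0.17,0,0,0,-0.92,0.08,0.17,0,0,0,-0.92,0.08,0.17,0,0,0,-0.92,0.08,0.17,0,0,0,-0.9,0.05,0,0,0,0,0,0,0,0,0,0,0,0,0,0,0,0]'
python3 - <<'E'
from bench import cams,models
from h import *
s=cams.snapshot("wrist")
L=models.outline_of("gauge_a",s)
print([(d["p"],d["at"],d["mask"].sum()) for d in L])
im=s["color"].copy()
for poly,z in ((GA,.008),(BAR,.05)): cv2.polylines(im,[np.int32(proj(s,w([.542,-.2525,-.025],poly,z))+.5)],True,(255,0,0),1)
cv2.imwrite("pics/wr1.png",im[...,::-1])
E
```

```text
t: 3.8
ee_pos: [0.4726, -0.0698, 0.1822]
tcp_rot: [0.715, 0.699, 0.0, 0.0]
wrist_force: [1.2, 0.4, -0.1]
gripper_width: 0.0856
grip_force: 0.0
t: 4.5
ee_pos: [0.4821, -0.2528, 0.155]
tcp_rot: [0.716, 0.698, 0.0, 0.0]
wrist_force: [-0.3, 0.5, 0.6]
gripper_width: 0.0854
grip_force: 0.0
[(0.97, [30.3, 209.3], np.int64(4576)), (0.85, [299.2, 341.6], np.int64(1800)), (0.55, [296.7, 211.1], np.int64(4176))]
```

View pics/wr1.png

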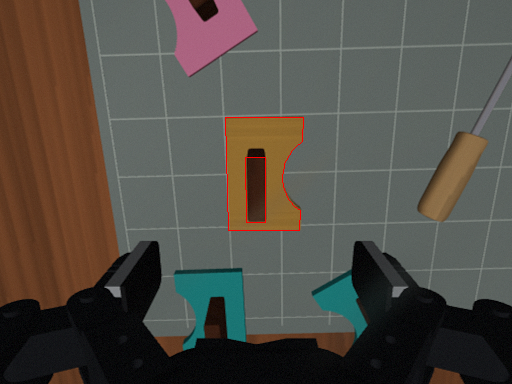

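The wrist view confirms the fit: the plate outline matches at (265,175) and the bar lies midway between the fingers (column 256). Descending and gripping.

```bash
python3 -m inch '[0.04,0,0.6,0,0,0,0,0,0.6,0,0,0,0,0,0.6,0,0,0,0,0,0.6,0,0,0,0,0,0.6,0,0,0,0,0,0,0,0,0,0,0,0,0,0,0]'
python3 -m inch '[0,0,0,0,0,0,0,0,0,0,0,0,0,0,0,0,0,0,0,0,0,0,0,0,0,0,0,0,0,0,0,0,0,0,0,0,0,0,0,0,0,0,0,0,0,0,0,0]' 1
```

```text
t: 5.3
ee_pos: [0.4825, -0.249, 0.0353]
tcp_rot: [0.716, 0.698, 0.0, -0.0]
wrist_force: [1.0, 0.3, 0.2]
gripper_width: 0.0856
grip_force: 0.0
t: 6.1
ee_pos: [0.4825, -0.2505, 0.0355]
tcp_rot: [0.717, 0.698, 0.0, 0.0]
wrist_force: [-0.7, 0.7, 6.2]
gripper_width: 0.0132
grip_force: 60.4
```

```bash
python3 -m inch '[0,0,-0.6,0,0,0,0,0,-0.6,0,0,0,0,0,-0.6,0,0,0,0,0,0,0,0,0]'
python3 -m inch '[0.87,0.15,0,0,0,0,0.87,0.15,0,0,0,0,0.87,0.15,0,0,0,0,0.87,0.15,0,0,0,0,0.87,0.15,0,0,0,0,0.87,0.15,0,0,0,0,0.87,0.15,0,0,0,0,0.87,0.15,0,0,0,0,0,0,0,0,0,0.68,0,0,0,0,0,0]'
python3 -m inch '[0,0,0.5,0,0,0,0,0,0.5,0,0,0,0,0,0,0,0,0,0,0,0,0,0,0]'
python3 - <<'E'
from bench import cams,models
from h import *
s=cams.snapshot("wrist")
L=models.outline_of("pattern",s)
im=s["color"].copy()
print([(d["p"],d["at"]) for d in L])
cv2.polylines(im,[np.int32(proj(s,w([.6275,.017,-.12],PT,.012))+.5)],True,(255,0,0),1)
cv2.imwrite("pics/wr2.png",im[...,::-1])
E
```

```text
t: 6.5
ee_pos: [0.4836, -0.2511, 0.1092]
tcp_rot: [0.717, 0.697, 0.001, 0.002]
wrist_force: [-0.2, -1.1, -3.0]
gripper_width: 0.013
grip_force: 59.4
t: 7.5
ee_pos: [0.5369, 0.0281, 0.1057]
tcp_rot: [0.748, 0.664, -0.001, -0.001]
wrist_force: [-0.4, -0.5, -2.5]
gripper_width: 0.0133
grip_force: 59.3
t: 7.9
ee_pos: [0.537, 0.0254, 0.0666]
tcp_rot: [0.749, 0.663, -0.001, -0.0]
wrist_force: [0.0, -0.3, -2.1]
gripper_width: 0.0135
grip_force: 59.0
[(0.96, [209.6, 434.6])]
```

View pics/wr2.png

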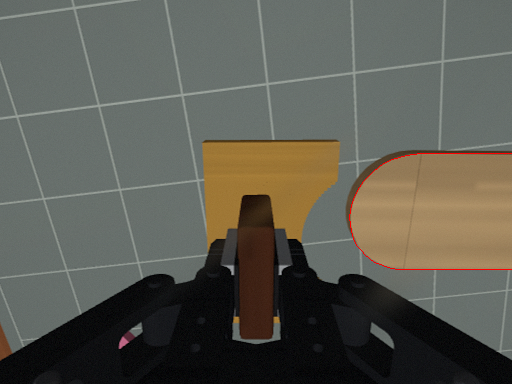

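The wrist view shows the gauge held level and lined up with the pattern. The pattern's tip is at (348,215), and its outline matches my estimate. Lowering, then moving in.

```bash
python3 -m inch '[0.04,0,0.3,0,0,0,0,0,0.3,0,0,0,0,0,0.17,0,0,0,0,0,0,0,0,0]'
python3 -m inch '[0,0.2,0,0,0,0,0,0.2,0,0,0,0,0,0.2,0,0,0,0,0,0,0,0,0,0]'
```

```text
t: 8.4
ee_pos: [0.5375, 0.0284, 0.0356]
tcp_rot: [0.749, 0.663, -0.0, -0.0]
wrist_force: [-0.3, -0.2, -3.4]
gripper_width: 0.0133
grip_force: 59.8
t: 8.8
ee_pos: [0.564, 0.025, 0.0364]
tcp_rot: [0.749, 0.663, 0.001, 0.001]
wrist_force: [-0.6, -0.4, -2.1]
gripper_width: 0.0131
grip_force: 59.8
```

```bash
python3 -m inch '[0,0.04,0.03,0,0,0,0,0,0,0,0,0]'
python3 -m inch '[0,0.04,0,0,0,0,0,0,0,0,0,0]'
python3 -m inch '[0,0.04,0,0,0,0,0,0,0,0,0,0]'
```

```text
t: 9.0
ee_pos: [0.5632, 0.0251, 0.0353]
tcp_rot: [0.749, 0.663, -0.0, -0.0]
wrist_force: [-0.9, -0.4, -0.4]
gripper_width: 0.0131
grip_force: 60.3
t: 9.2
ee_pos: [0.5633, 0.0251, 0.0353]
tcp_rot: [0.749, 0.663, -0.001, -0.001]
wrist_force: [-3.5, 0.4, 4.7]
gripper_width: 0.0133
grip_force: 61.0
t: 9.4
ee_pos: [0.5642, 0.025, 0.0354]
tcp_rot: [0.749, 0.663, -0.002, -0.002]
wrist_force: [-4.3, 1.5, 5.5]
gripper_width: 0.0133
grip_force: 61.0
```

```bash
python3 -m inch '[0,0.05,0,0,0,0,0,0,0,0,0,0]'
python3 -m inch '[0,0.05,0,0,0,0,0,0,0,0,0,0,0,0,0,0,0,0]'
```

```text
t: 9.6
ee_pos: [0.5667, 0.0247, 0.0354]
tcp_rot: [0.749, 0.663, -0.001, -0.001]
wrist_force: [-4.4, 0.4, 5.0]
gripper_width: 0.0131
grip_force: 60.7
t: 9.9
ee_pos: [0.5689, 0.0245, 0.0353]
tcp_rot: [0.749, 0.663, -0.001, -0.001]
wrist_force: [-4.7, -0.2, 6.2]
gripper_width: 0.0137
grip_force: 61.0
```

```bash
python3 -m inch '[0,0.05,0,0,0,0,0,0,0,0,0,0]'
python3 -m inch '[0,0.05,0,0,0,0,0,0,0,0,0,0,0,0,0,0,0,0]'
```

```text
t: 10.1
ee_pos: [0.5691, 0.0244, 0.0354]
tcp_rot: [0.749, 0.663, -0.002, -0.002]
wrist_force: [-7.9, 0.9, 10.3]
gripper_width: 0.0131
grip_force: 61.9
t: 10.4
ee_pos: [0.5692, 0.0245, 0.0355]
tcp_rot: [0.749, 0.663, -0.004, -0.004]
wrist_force: [-11.0, 1.4, 14.5]
gripper_width: 0.0134
grip_force: 62.6
```

Motion has stopped at x=0.569 while the force climbs to 11 N, so the gauge is seated. I'll hold it, ease off and look.

```bash
python3 -m inch '[0,0,0,0,0,0,0,0,0,0,0,0,0,0,0,0,0,0,0,-0.06,0,0,0,0,0,0,0,0,0,0]'
python3 - <<'E'
from bench import cams
import cv2
s=cams.snapshot("wrist"); cv2.imwrite("pics/wr3.png",s["color"][...,::-1])
E
```

```text
t: 10.9
ee_pos: [0.569, 0.0245, 0.0354]
tcp_rot: [0.749, 0.663, -0.002, -0.002]
wrist_force: [-6.2, 0.4, 9.1]
gripper_width: 0.0132
grip_force: 61.6
```

View pics/wr3.png

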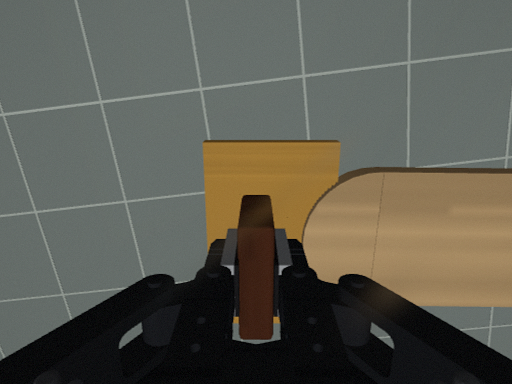

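Wrist view: the round end sits in the hollow at (305,235) with no visible gap. Opening part-way and lifting off.

```bash
python3 -m inch '[0,0,0,0,0,0,0,0,0,0,0,0,0,0,0,0,0,0,0,0,0,0,0,0,0,0,0,0,0,0]' 0.6
python3 -m inch '[0,0,-0.3,0,0,0,0,0,-0.5,0,0,0,0,0,-0.8,0,0,0,0,0,-0.8,0,0,0,0,0,-0.8,0,0,0,0,0,0,0,0,0,0,0,0,0,0,0]'
python3 - <<'E'
from bench import cams
from h import *
s=cams.snapshot("wrist");im=s["color"].copy()
cv2.polylines(im,[np.int32(proj(s,w([.6285,.0175,-.122],GA,.008))+.5)],True,(255,0,0),1)
cv2.polylines(im,[np.int32(proj(s,w([.6275,.017,-.12],PT,.012))+.5)],True,(0,0,255),1)
cv2.imwrite("pics/wr4.png",im[...,::-1])
E
```

```text
t: 11.45
ee_pos: [0.5723, 0.024, 0.035]
tcp_rot: [0.749, 0.663, 0.0, 0.0]
wrist_force: [0.2, 0.9, -0.3]
gripper_width: 0.0342
grip_force: 0.0
t: 12.15
ee_pos: [0.5724, 0.0241, 0.1643]
tcp_rot: [0.749, 0.663, 0.001, 0.001]
wrist_force: [-1.0, 0.2, -0.2]
gripper_width: 0.0342
grip_force: 0.0
```

View pics/wr4.png

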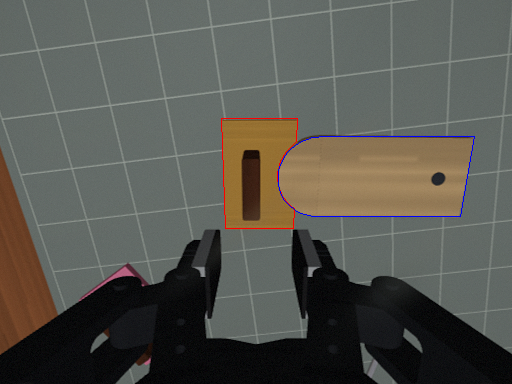

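The gauge (outline at (260,175)) lies flat and seated on the curve. It is centred within about 1 mm, and the gripper is clear.

```bash
python3 -c "
from bench import env
print(env.hand_in())"
```

```text
the job is handed in; nothing more can be done
None
```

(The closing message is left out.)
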